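# Cover the saucepan and slide it across to the other cooking zone

### The job

The saucepan stands on one ring of the two-ring hob and its lid lies on the other. First take the lid and set it gently on the saucepan where it stands, properly seated and let go; then slide the covered saucepan across the glass to the other ring without lifting or tipping it, so that its base ends wholly inside that ring with the lid still seated. Do not disturb the jar, tea box, oil bottle and tin that stand around the hob.

Things in the scene. Friction and masses are not known exactly. Their poses are not given: they have to be found in the camera images.
- twin_hob: Black portable induction hob, fixed, 260 x 440 x 45 mm (x, y, z), flat glass top 45 mm above the worktop. Origin: centre of its underside, at worktop height. Its x points to the back, y to the left, z up; touch keys along the front. Two printed light-grey rings, outer radius 78 mm, side by side. The printing is flush: nothing catches a sliding pan.
- zone_left (a point): Centre of the left ring, on the glass: 25 mm behind and 105 mm left of the hob's centre. Axes as the hob's.
- zone_right (a point): Centre of the right ring, on the glass: 25 mm behind and 105 mm right of the hob's centre. Axes as the hob's.
- pan_base (a point): Centre of the underside of the loose steel saucepan: outer radius 60 mm (flat base radius 55 mm), 80 mm high to the open rim, wall 3 mm, about 0.65 kg. z is up; the handle points along -x of this frame, roughly to the robot at the start. The pan starts on either ring, up to about 20 mm off its centre.
- pan_handle (a point): Middle of the saucepan's straight light wooden handle, 108 mm from the pan's axis and 60 mm above the pan's underside. Axes as pan_base: the bar lies along x from 72 to 140 mm from the pan's axis, is 18 mm wide (y) and 16 mm high (z). Nothing is under it but the hob or worktop.
- lid_knob (a point): Middle of the round light wooden knob of the loose steel lid (0.16 kg), on the lid's axis, z up: knob diameter 30 mm, reaching 12 mm below and above this point, on an 18 mm neck. The lid's disc has radius 63 mm; its domed top is 19 mm below this point at the middle, 27 mm at the edge. The lid starts on the ring that the pan is not on. Seated, this point is 110 mm above the pan's underside.
- lid_foot (a point): Centre of the underside of the lid's locating plug (radius 50 mm, 10 mm deep, below the disc), 40 mm below lid_knob. Lying on the glass the lid stands upright on this plug. On the pan the plug goes into the mouth (inner radius about 56 mm, some 6 mm play all round) and this point is then 70 mm above the pan's underside.
- lid: The lid as a body; origin at lid_foot, z up.
- saucepan: The saucepan as a body; origin and axes as pan_base.
- jar_mid (a point): Middle of a loose jam jar, 65 mm diameter, 94 mm high, left of the hob. Leave alone.
- box_mid (a point): Middle of a loose red tea box, 70 x 128 x 80 mm, left of the hob towards the front. Leave alone.
- oil_mid (a point): Middle of a loose oil bottle, 48 mm diameter, 184 mm high, right of the hob. Leave alone.
- tin_mid (a point): Middle of a loose low tin, 76 mm diameter, 58 mm high, right of the hob towards the front. Leave alone.
Things that resemble listed ones, but are neither listed nor needed, are in the scene too. Leave any turquoise look-alike of the lid alone.

How it is judged:
By the outcome, as a careful person would: the job done as asked, in the order asked, and still so for the second after the job is handed in, with the robot touching nothing.
It also fails if it takes over 51 s, if anything falls off the work surface, if the arm or the gripper's body presses on something with over 40 N, if the wrist force passes 120 N, or if a joint passes its speed limit or range.

### The arm

A 6-joint arm with a two-finger parallel gripper is mounted at the origin on a cart in front of the work surface, level with it; the furniture and walls round the work are solid. World frame = base frame: x ahead of the robot, y to its left, z up, the work surface at z = 0. Lengths are in m, angles in degrees, forces in N, time in s.
With the tool pointing down it reaches from about 0.35 to 0.725 m from the base axis. Payload 4.3 kg.
Tool frame: the origin (TCP) lies between the finger pads; the fingertips stand 14 mm ahead of it and the grasp point (between the pads) lies 5 mm behind it; z points along the fingers, y is the line along which they close (so a half turn about z gives the same grasp; the last joint's range is limited). The gripper opens to 85 mm and grips with 20 to 120 N. Pads are 22 mm wide; open, the fingers measure 114 mm over their backs; the gripper's body (76 mm by 85 mm) begins 54 mm behind the grasp point. The pads swing forward as they close: fully open they stand 13 mm farther back than shut.
Start: joints at [69.139, 21.618, 4.641, 73.018, 0, 83.68], TCP at [0.144, 0.557, 0.245] pointing down, gripper open.
Joint ranges: [-156.06, 156.06], [-48.1, 94.91], [-58.44, 69.94], [-101.28, 121.22], [-78.64, 73.56], [-180, 180]. Speed limits (degrees/s): [147.25, 147.25, 180, 180, 180, 180].

### API

Orientations are given as a 3x3 rotation matrix whose columns are the frame's x, y, z axes.
In Python, from plant import env, imaging, order gives the robot as it stands. The module is installed in compiled form; this text tells all that it offers.
- The arm moves only by the shell command python3 -m handwheel 'ROWS' [OPENING] [FORCE]. ROWS is JSON, a list that holds one entry, the list of rows, each a list of 6 numbers: the shift along the tool's x, y, z in cm, then the turn, a rotation vector about the tool's x, y, z in rad. In form: [[[dx, dy, dz, wx, wy, wz], ...]]. A call has 1 to 12 rows; each row shifts and turns the commanded pose from where the row before left it, along the tool's axes as they then stand; what a row does not reach is not made up. A row lasts 1/10 s, in which the tool goes at most 50 mm and 8.59 degrees, less where a joint would pass 70% of its speed; a pose out of reach is approached as far as the arm can. A call with a gripper value outside its range is refused whole. OPENING is the opening, from 0 (shut) to 1 (fully open), set as the call begins (- or left out, the last holds). The fingers move at their own pace and stop on an object; FORCE is the grip in N (left out, the last holds). Time passes only in rows, so rows that do not move let the fingers close. It gives the time, the measured TCP pose, the force, the opening and the grip force at its end, in the units of the state.
- env.state(): the state, without advancing time (a new reading comes with each control period).
- imaging.camera(name): name is "side" or "top" or "wrist"; returns a dict with "color" (480x640x3 uint8, red, green, blue), "fx", "fy", "cx", "cy" (pixels), "distortion" ([k1, k2, p1, p2, k3] as OpenCV has them; the pictures are not rectified), "R" (3x3) and "t" (3): a world point X has camera coordinates R X + t. Camera axes: x right, y down, z forward; pixel columns grow to the right and rows downward; lengths in m; the calibration is good to about 2 mm. A picture is of the moment at which its call begins. There is no depth.
- order.close_job(): hands the job in; it is judged then, once.
The state is a dict: "time": time; "joint_pos": joint angles; "dq": joint speeds; "tau": joint torques, N m; "eef_pos": TCP position; "tool_rot": TCP orientation; "force": force on the tool from outside, world axes, zero at the start; "torque": the same for the moment, N m; "finger_gap": opening from 0.0 (shut) to 1.0 (fully open); "grip_force": force on a finger pad.
Only numpy, scipy, OpenCV 4.12 (cv2) and the standard library are available. Lean on these libraries where they do the work, as an engineer would, in place of code of your own. Each camera call takes 0.05 s, during which the arm holds its last target. There are 200 camera calls.

## Working session

There is one attempt and no reset: what is moved stays moved. The work goes in short steps, Python scripts to look and compute and a shell command to move; the robot and the scene stay as the last step left them, time stands still between calls to the robot, and variables do not carry over. Pictures are saved under pics/ and viewed, at most 10 in all, crops included, and the job is handed in when it is done.

```bash
mkdir -p pics
cat > h.py <<'E'
import numpy as np, cv2
from plant import env, imaging, order
def snap(n,f):
    c=imaging.camera(n); cv2.imwrite('pics/'+f,c['color'][:,:,::-1]); 
    np.save('pics/'+f+'.npy',{k:v for k,v in c.items()},allow_pickle=True); return c
def load(f): return np.load('pics/'+f+'.npy',allow_pickle=True).item()
def K(c): return np.array([[c['fx'],0,c['cx']],[0,c['fy'],c['cy']],[0,0,1.]])
def back(c,uv,z):
    p=cv2.undistortPoints(np.array([[uv]],float),K(c),np.array(c['distortion'],float))[0,0]
    R=np.array(c['R']);t=np.array(c['t']); o=-R.T@t; d=R.T@np.array([p[0],p[1],1]); return o+d*(z-o[2])/d[2]
def proj(c,X):
    return cv2.projectPoints(np.array(X,float).reshape(-1,3),cv2.Rodrigues(np.array(c['R'],float))[0],np.array(c['t'],float),K(c),np.array(c['distortion'],float))[0][:,0]
E
python3 - <<'E'
from h import *
np.set_printoptions(precision=4,suppress=True)
for n in ('top','side'):
    c=snap(n,n+'0.png'); print(n,-np.array(c['R']).T@np.array(c['t']),c['fx'])
print(env.state())
E
```

```text
top [0.3163 0.0751 1.1215] 471.435629412972
side [ 0.3818 -0.8111  0.8573] 442.18643826397823
{'time': 0.1, 'joint_pos': array([69.1366, 21.6582,  4.5711, 73.0176, -0.001 , 83.6801]), 'dq': array([ 0.0667, -0.1479,  0.2069, -0.0416, -0.0861, -0.0021]), 'tau': array([  0.0014, -46.4695,  27.0582,   0.012 ,  -0.0001,   0.    ]), 'eef_pos': array([0.1442, 0.5561, 0.2445]), 'tool_rot': array([[-0.968 ,  0.2511, -0.0006],
       [ 0.2511,  0.968 , -0.0017],
       [ 0.0002, -0.0018, -1.    ]]), 'force': array([-0.1896,  0.4981,  0.0227]), 'torque': array([-0.0524,  0.028 , -0.0124]), 'grip_force': 0.0, 'finger_gap': 0.9970109606016538}
```

View pics/top0.png

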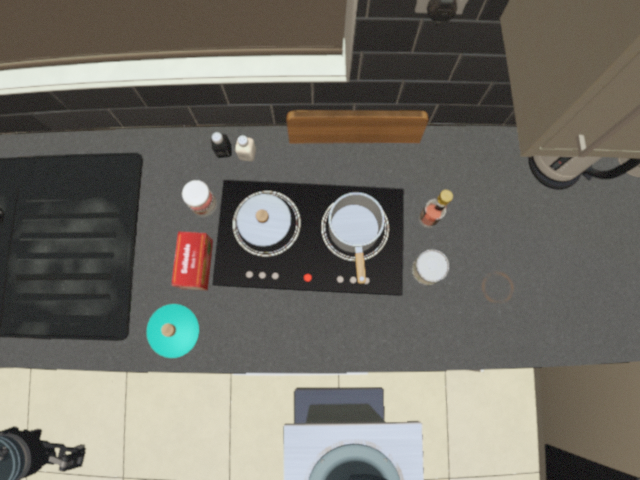

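View pics/side0.png

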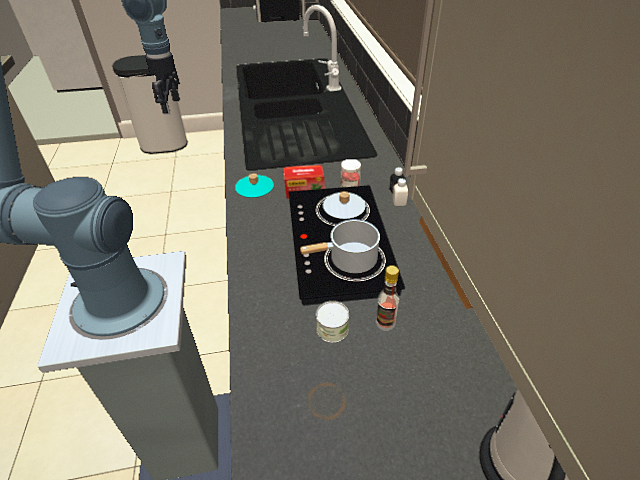

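The top view shows the lid on the left ring (knob about 262,215), the pan on the right ring (rim about 356,222, handle to 361,283) and the hob corners around (222,180), (404,188), (402,294), (214,287). An enlarged crop comes next.

Run:
```python
from h import *
im=cv2.imread('pics/top0.png')[170:305,205:415]
cv2.imwrite('pics/crop0.png',cv2.resize(im,None,fx=3.8,fy=3.8,interpolation=cv2.INTER_CUBIC))
im=cv2.imread('pics/side0.png')[180:300,285:410]
cv2.imwrite('pics/crop1.png',cv2.resize(im,None,fx=5,fy=5,interpolation=cv2.INTER_CUBIC))
```

```text
(no output)
```

View pics/crop0.png

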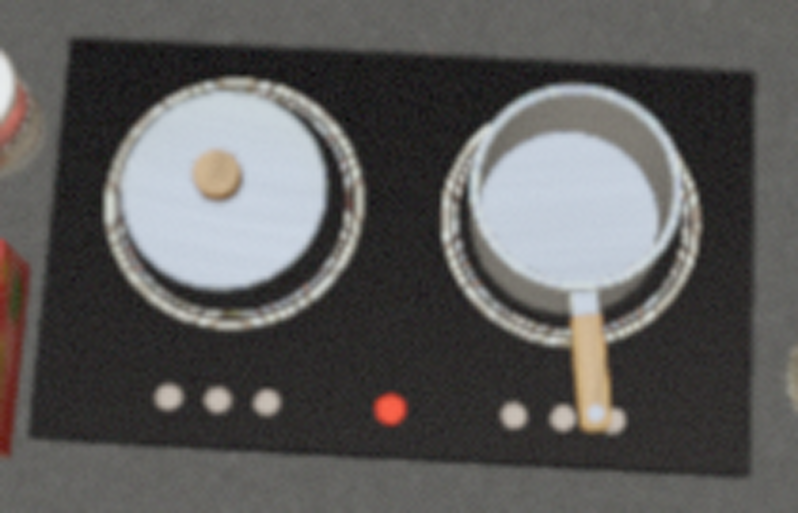

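View pics/crop1.png

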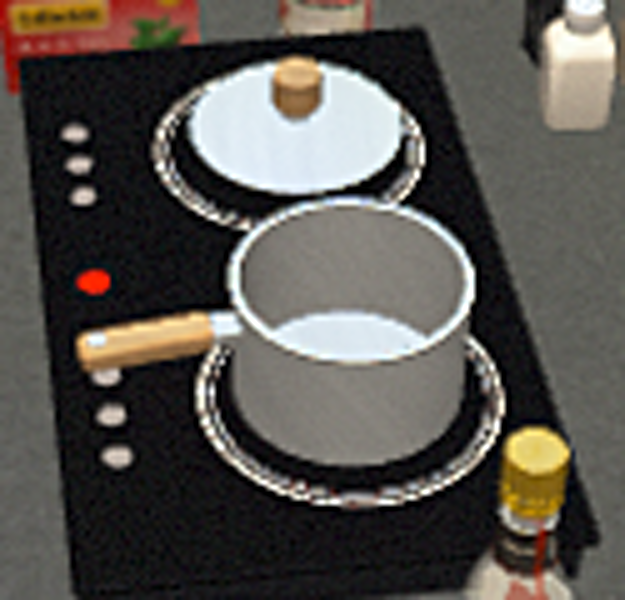

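The crops show: left ring centre (235,203) and right ring centre (571,217); lid disc centre (224,191), knob top (217,173); pan rim centre (577,187), handle from (584,300) to (596,428). In the side crop the knob top is at (299,72), the rim centre at (353,280).

Run:
```python
from h import *
np.set_printoptions(precision=4,suppress=True)
c=load('top0.png'); s=load('side0.png')
def b(u,v,z): return back(c,(205+u/3.8-.37,170+v/3.8-.37),z)
def bs(u,v,z): return back(s,(285+u/5-.4,180+v/5-.4),z)
for n,a in dict(ringL=(235,203,.045),ringR=(571,217,.045),lid=(224,191,.058),knob=(217,173,.097),rim=(577,187,.125),h0=(584,300,.113),h1=(596,428,.113)).items(): print(n,b(*a))
for n,a in dict(ringL=(289,150,.045),ringR=(350,393,.045),lid=(296,126,.058),knob=(299,72,.097),rim=(353,280,.125),h1=(83,343,.113),h0=(210,322,.113)).items(): print('side',n,bs(*a))
for uv,z in (((197,186),.094),((446,197),.184),((433,265),.058)): print(back(c,uv,z))
```

```text
ringL [0.6149 0.1956 0.045 ]
ringR [ 0.6046 -0.0138  0.045 ]
lid [0.6191 0.2011 0.058 ]
knob [0.6191 0.2009 0.097 ]
rim [ 0.6011 -0.0111  0.125 ]
h0 [ 0.5368 -0.0145  0.113 ]
h1 [ 0.4623 -0.0194  0.113 ]
side ringL [0.6157 0.194  0.045 ]
side ringR [ 0.6033 -0.0126  0.045 ]
side lid [0.6209 0.1995 0.058 ]
side knob [0.622  0.1998 0.097 ]
side rim [ 0.6017 -0.0134  0.125 ]
side h1 [ 0.4642 -0.02    0.113 ]
side h0 [ 0.5283 -0.0172  0.113 ]
[0.692  0.3541 0.094 ]
[ 0.6316 -0.1974  0.184 ]
[ 0.5087 -0.1917  0.058 ]
```

```bash
python3 -m handwheel '[[[0,0,0,0,0,-0.1],[0,0,0,0,0,-0.1],[0,0,0,0,0,-0.105],[-1.2,-1,0,0,0,0],[-2.4,-2,0,0,0,0],[-2.4,-2,0,0,0,0],[-2.4,-2,0,0,0,0],[-2.4,-2,0,0,0,0],[-2.4,-2,0,0,0,0],[-2.4,-2,0,0,0,0],[-2.4,-2,0,0,0,0],[-2.4,-2,0,0,0,0]]]' 1 40
python3 -m handwheel '[[[-2.4,-2,0,0,0,0],[-2.4,-2,0,0,0,0],[-2.4,-2,0,0,0,0],[-2.4,-2,0,0,0,0],[-2.4,-2,0,0,0,0],[-2.4,-2,0,0,0,0],[-2.4,-2,0,0,0,0],[-2.4,-2,0,0,0,0],[-2.4,-2,0,0,0,0],[-2.4,-2,0,0,0,0],[-1.2,-1,0,0,0,0],[0,0,0,0,0,0]]]'
cat >> h.py <<'E'
def go(x,y,z,yaw=None):
    s=env.state(); R=np.array(s['tool_rot']); p=np.array(s['eef_pos'])
    print('t',s['time'],'tool cm',np.round(100*R.T@(np.array([x,y,z])-p),2),'pos',np.round(p,4),'y-axis ang',np.round(np.degrees(np.arctan2(-R[0,1],R[1,1])),2),'z',np.round(R[:,2],4),'F',np.round(s['force'],2),'gap',round(s['finger_gap'],3),round(s['grip_force'],1))
E
python3 -c "
from h import *
go(.6203,.2003,.085); snap('wrist','w0.png')"
```

```text
time: 1.3
eef_pos: [0.358, 0.3953, 0.2451]
tool_rot: [[-0.999, -0.048, -0.0], [-0.048, 0.999, -0.001], [0.0, -0.001, -1.0]]
force: [-0.5, 0.0, 0.3]
finger_gap: 1.004
grip_force: 0.0
time: 2.5
eef_pos: [0.6207, 0.1975, 0.2444]
tool_rot: [[-0.999, -0.045, -0.001], [-0.045, 0.999, -0.001], [0.001, -0.001, -1.0]]
force: [0.1, -0.2, -1.2]
finger_gap: 0.998
grip_force: 0.0
t 2.5 tool cm [1.000e-02 2.900e-01 1.594e+01] pos [0.6207 0.1975 0.2444] y-axis ang 2.61 z [-6.e-04 -9.e-04 -1.e+00] F [ 0.09 -0.21 -1.16] gap 0.998 0.0
```

View pics/w0.png

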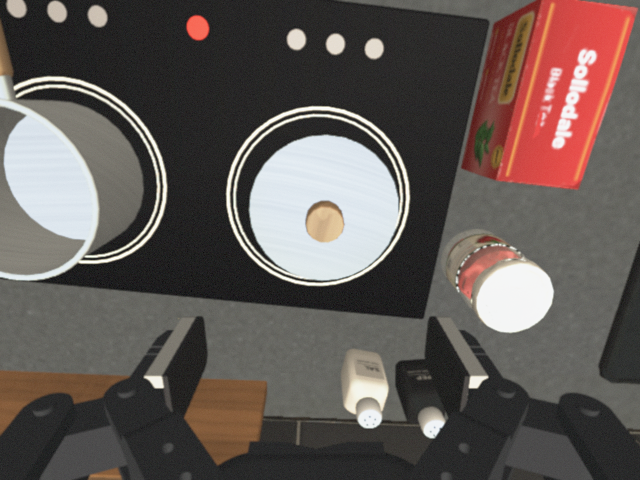

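The wrist view shows the knob top at (325,221), the lid disc centred at about (324,208), and the left ring at about (318,196). I'll check these positions against the earlier ones.

```bash
python3 -c "
from h import *
c=load('w0.png'); print(back(c,(325,219),.097),back(c,(324,208),.058),back(c,(318,196),.045))"
python3 -m handwheel '[[[0,0.1,2,0,0,0],[0,0.1,3,0,0,0],[0,0.1,3,0,0,0],[0,0,2,0,0,0],[0,0,1,0,0,0],[0,0,0,0,0,0]]]'
python3 -c "
from h import *
go(.6203,.2003,.085)"
```

```text
[0.61448142 0.20522408 0.097     ] [0.61582543 0.20532676 0.058     ] [0.60865006 0.20001604 0.045     ]
time: 3.15
eef_pos: [0.6172, 0.2036, 0.1339]
tool_rot: [[-0.999, -0.051, -0.003], [-0.051, 0.999, -0.001], [0.003, -0.0, -1.0]]
force: [-0.1, 0.0, 0.4]
finger_gap: 1.004
grip_force: 0.0
t 3.15 tool cm [-0.31 -0.34  4.89] pos [0.6172 0.2036 0.1339] y-axis ang 2.95 z [-3.4e-03 -6.0e-04 -1.0e+00] F [-0.06  0.01  0.38] gap 1.004 0.0
```

```bash
python3 -m handwheel '[[[0,0,0,0,0,0],[0,0,0,0,0,0]]]' >/dev/null; python3 -c "
from h import *
go(.6203,.2003,.085); c=snap('wrist','w1.png');go(.6203,.2003,.085)
print(proj(c,[[.6203,.2003,.097],[.6153,.195,.045]]), np.array(c['R']), -np.array(c['R']).T@c['t'])"
```

```text
t 3.35 tool cm [ 0.01 -0.35  5.21] pos [0.62   0.2038 0.1371] y-axis ang 2.93 z [ 2.9e-03  8.0e-04 -1.0e+00] F [0.6  0.38 0.92] gap 1.003 0.0
t 3.4 tool cm [ 0.01 -0.35  5.2 ] pos [0.6201 0.2038 0.1371] y-axis ang 2.93 z [ 2.9e-03  7.0e-04 -1.0e+00] F [0.84 0.06 0.79] gap 0.998 0.0
[[305.97775291 290.30670166]
 [299.55909776 244.03180913]] [[-5.11057665e-02  9.98692843e-01  8.97856187e-04]
 [ 9.44122543e-01  4.80201051e-02  3.26077741e-01]
 [ 3.25608391e-01  1.75121391e-02 -9.45342531e-01]] [0.53668604 0.20056294 0.26528457]
```

View pics/w1.png

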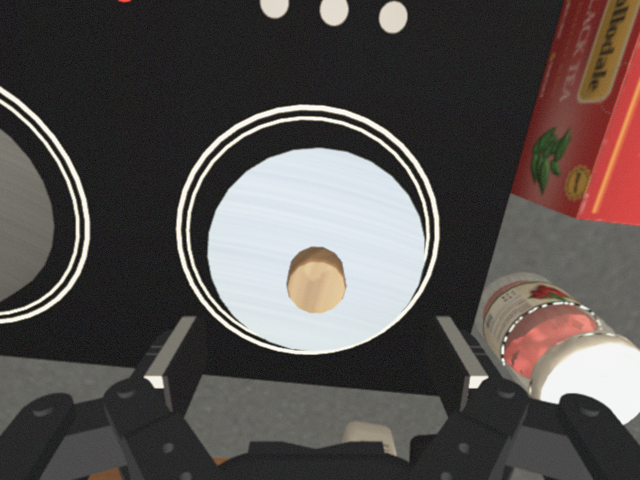

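The wrist view puts the knob top at (316,285), centred between the fingers (about 205 to 437), so the arm is aligned. I'll descend and grip.

```bash
python3 -m handwheel '[[[0,0,1,0,0,0],[0,0,1.2,0,0,0],[0,0,1.2,0,0,0],[0,0,1,0,0,0],[0,0,0.5,0,0,0],[0,0,0.3,0,0,0],[0,0,0,0,0,0],[0,0,0,0,0,0]]]'
python3 -m handwheel '[[[0,0,0,0,0,0],[0,0,0,0,0,0],[0,0,0,0,0,0],[0,0,0,0,0,0],[0,0,0,0,0,0],[0,0,0,0,0,0],[0,0,0,0,0,0],[0,0,0,0,0,0],[0,0,0,0,0,0],[0,0,0,0,0,0]]]' 0 40
```

```text
time: 4.2
eef_pos: [0.6194, 0.2035, 0.0837]
tool_rot: [[-0.999, -0.051, 0.001], [-0.051, 0.999, 0.0], [-0.001, 0.0, -1.0]]
force: [0.1, -0.0, 0.1]
finger_gap: 1.002
grip_force: 0.0
time: 5.2
eef_pos: [0.6194, 0.2036, 0.0837]
tool_rot: [[-0.999, -0.051, 0.001], [-0.051, 0.999, 0.0], [-0.001, 0.0, -1.0]]
force: [-0.1, 0.0, 3.9]
finger_gap: 0.339
grip_force: 39.8
```

```bash
python3 -m handwheel '[[[0,0,-0.5,0,0,0],[0,0,-1,0,0,0],[0,0,-1.5,0,0,0],[0,0,-1.5,0,0,0],[0,0,-1.5,0,0,0],[0,0,-1.5,0,0,0],[0,0,-1.5,0,0,0],[0,0,-1.5,0,0,0],[0,0,-1,0,0,0],[0,0,-0.5,0,0,0],[0,0,0,0,0,0],[0,0,0,0,0,0]]]'
python3 -m handwheel '[[[0.1,-0.7,0,0,0,0],[0.2,-1.4,0,0,0,0],[0.3,-2.1,0,0,0,0],[0.3,-2.1,0,0,0,0],[0.3,-2.1,0,0,0,0],[0.3,-2.1,0,0,0,0],[0.3,-2.1,0,0,0,0],[0.3,-2.1,0,0,0,0],[0.3,-2.1,0,0,0,0],[0.3,-2.1,0,0,0,0],[0.2,-1.4,0,0,0,0],[0.1,-0.7,0,0,0,0]]]'
python3 -m handwheel '[[[0,0,0,0,0,0],[0,0,0,0,0,0],[0,0,0,0,0,0]]]' >/dev/null
python3 - <<'E'
from h import *
go(.6004,-.009,.186)
a=snap('top','t1.png'); b=snap('side','s1.png')
f=lambda i,x,y,w,h:cv2.resize(i[y:y+h,x:x+w,::-1],(400,400),interpolation=cv2.INTER_CUBIC)
cv2.imwrite('pics/ts1.png',np.hstack([f(a['color'],305,175,100,100),f(b['color'],300,180,110,110)]))
E
```

```text
time: 6.4
eef_pos: [0.6188, 0.2034, 0.2026]
tool_rot: [[-0.999, -0.051, -0.001], [-0.051, 0.999, -0.0], [0.001, -0.0, -1.0]]
force: [-0.2, -0.9, -1.6]
finger_gap: 0.339
grip_force: 39.6
time: 7.6
eef_pos: [0.5993, -0.0097, 0.2031]
tool_rot: [[-0.999, -0.049, -0.0], [-0.049, 0.999, -0.0], [0.0, -0.0, -1.0]]
force: [0.3, 0.3, -1.2]
finger_gap: 0.334
grip_force: 39.6
t 7.9 tool cm [-0.04 -0.21  1.72] pos [ 0.5999 -0.007   0.2032] y-axis ang 3.0 z [-0.e+00  4.e-04 -1.e+00] F [-0.51 -0.21 -1.56] gap 0.338 39.6
```

View pics/ts1.png

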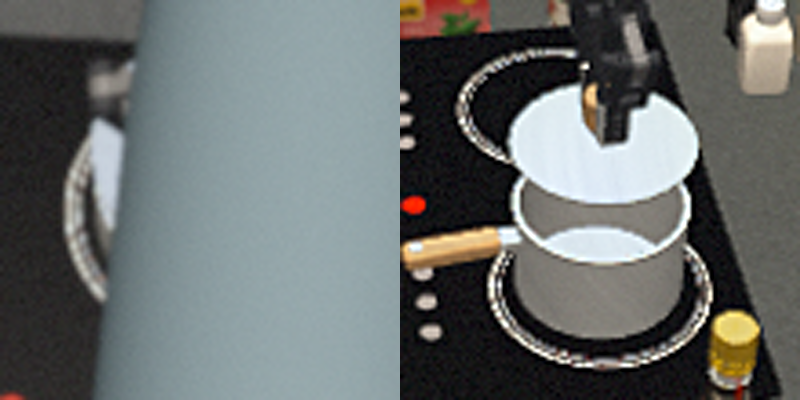

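The side view shows the lid held level over the pan: disc spanning about x 509–699 and y 82–204 (right half), rim centre about x 601. I'll compare both in world coordinates.

Run:
```python
from h import *
s=load('s1.png'); k=110/400
b=lambda u,v,z: back(s,(300+u*k-.36,180+v*k-.36),z)
print(b(604,143,.1775), b(601,214,.125))
# outline check: project disc/rim outlines, print extents in crop px
def ext(x,y,z,r):
    a=np.linspace(0,2*np.pi,90); p=(proj(s,np.c_[x+r*np.cos(a),y+r*np.sin(a),0*a+z])-[300-.36,180-.36])/k
    print(p.min(0).round(),p.max(0).round())
ext(.5999,-.007,.1775,.063); ext(.6015,-.0125,.1775,.063); ext(.6015,-.0125,.125,.06)
```

```text
[ 0.86110866 -0.063437    0.1775    ] [ 0.86452863 -0.07630194  0.125     ]
[106.  81.] [295. 201.]
[110.  86.] [300. 207.]
[114. 147.] [289. 263.]
```

```bash
python3 -m handwheel '[[[0,-0.25,0,0,0,0],[0,0,0.5,0,0,0],[0,0,1,0,0,0],[0,0,1,0,0,0],[0,0,0.7,0,0,0],[0,0,0.3,0,0,0],[0,0,0,0,0,0],[0,0,0,0,0,0]]]'
python3 -m handwheel '[[[0,0,0.2,0,0,0],[0,0,0.2,0,0,0],[0,0,0.2,0,0,0],[0,0,0.2,0,0,0],[0,0,0.2,0,0,0],[0,0,0.2,0,0,0],[0,0,0,0,0,0],[0,0,0,0,0,0]]]'
```

```text
time: 8.8
eef_pos: [0.6001, -0.0103, 0.1684]
tool_rot: [[-0.999, -0.051, 0.0], [-0.051, 0.999, 0.0], [-0.0, 0.0, -1.0]]
force: [0.4, 0.6, -1.3]
finger_gap: 0.337
grip_force: 39.6
time: 9.6
eef_pos: [0.5999, -0.0103, 0.1562]
tool_rot: [[-0.999, -0.051, -0.0], [-0.051, 0.999, 0.0], [0.0, 0.0, -1.0]]
force: [0.0, -0.7, -2.0]
finger_gap: 0.34
grip_force: 39.6
```

```bash
python3 -m handwheel '[[[0,0,0.1,0,0,0],[0,0,0.1,0,0,0],[0,0,0.1,0,0,0],[0,0,0,0,0,0],[0,0,0,0,0,0]]]'
```

```text
time: 10.1
eef_pos: [0.6001, -0.0103, 0.1537]
tool_rot: [[-0.999, -0.051, 0.0], [-0.051, 0.999, 0.0], [-0.0, -0.0, -1.0]]
force: [-1.2, -0.6, 2.2]
finger_gap: 0.337
grip_force: 39.9
```

```bash
python3 -m handwheel '[[[0,0,0,0,0,0],[0,0,0,0,0,0],[0,0,0,0,0,0],[0,0,0,0,0,0],[0,0,0,0,0,0],[0,0,0,0,0,0],[0,0,0,0,0,0],[0,0,0,0,0,0]]]' 1 40
python3 -m handwheel '[[[0,0,-0.5,0,0,0],[0,0,-1,0,0,0],[0,0,-2,0,0,0],[0,0,-2,0,0,0],[0,0,-2,0,0,0],[1,0,-1,0,0,0],[2.5,0,0,0,0,0],[2.5,0,0,0,0,0],[2.5,0,0,0,0,0],[2,0,0,0,0,0],[1,0,0,0,0,0],[0,0,0,0,0,0]]]'
python3 -m handwheel '[[[0,0,0,0,0,0],[0,0,0,0,0,0]]]' >/dev/null
python3 - <<'E'
from h import *
go(.4856,-.016,.1)
a=snap('wrist','w2.png'); b=snap('side','s2.png')
cv2.imwrite('pics/ws2.png',np.hstack([cv2.resize(a['color'][:,:,::-1],(480,360)),cv2.resize(b['color'][180:290,300:400,::-1],(320,352)).copy() if 0 else cv2.resize(b['color'][180:290,300:400,::-1],(320,360))]))
E
```

```text
time: 10.9
eef_pos: [0.6, -0.0103, 0.1533]
tool_rot: [[-0.999, -0.051, 0.0], [-0.051, 0.999, 0.0], [-0.0, 0.0, -1.0]]
force: [0.4, 0.2, -0.4]
finger_gap: 0.998
grip_force: 0.0
time: 12.1
eef_pos: [0.4838, -0.0161, 0.2386]
tool_rot: [[-0.999, -0.051, -0.0], [-0.051, 0.999, 0.0], [0.0, 0.0, -1.0]]
force: [-0.5, 0.3, 0.3]
finger_gap: 0.998
grip_force: 0.0
t 12.3 tool cm [ 0.06  0.03 13.83] pos [ 0.4861 -0.0163  0.2383] y-axis ang 2.94 z [ 8.e-04  0.e+00 -1.e+00] F [-0.23  0.18 -0.87] gap 1.002 0.0
```

View pics/ws2.png

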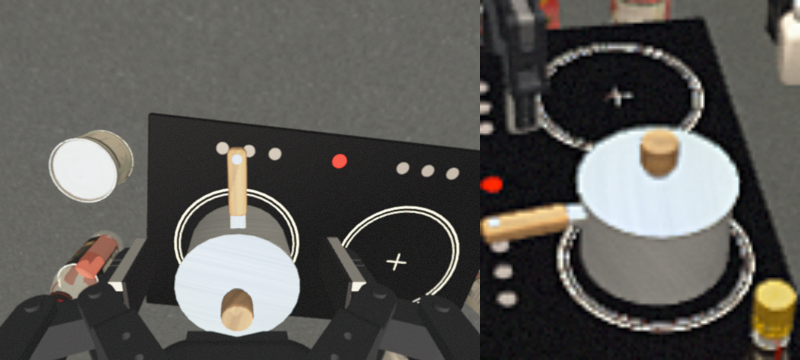

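The lid is seated flat on the pan. The handle (x≈237, y 150–220 in the left panel) is centred between the fingers. The left ring's printed cross is at (396,262) in the same panel. I'll descend and grip the handle.

```bash
python3 - <<'E'
from h import *
c=load('w2.png'); g=4/3
for u,v,z in ((396,262,.045),(237,150,.113),(239,208,.113),(237,293,.167)): print(back(c,(u*g,v*g),z))
s=load('s2.png'); print('side cross',back(s,(300+(617-480)*100/320,180+97*110/360),.045),'knob',back(s,(300+(659-480)*100/320,180+140*110/360),.167))
E
python3 -m handwheel '[[[0,0,1,0,0,0],[0,0,2,0,0,0],[0,0,2,0,0,0],[0,0,2,0,0,0],[0,0,2,0,0,0],[0,0,2,0,0,0],[0,0,1.5,0,0,0],[0,0,0.8,0,0,0],[0,0,0.5,0,0,0],[0,0,0,0,0,0],[0,0,0,0,0,0]]]'
python3 -m handwheel '[[[0,0,0,0,0,0],[0,0,0,0,0,0],[0,0,0,0,0,0],[0,0,0,0,0,0],[0,0,0,0,0,0],[0,0,0,0,0,0],[0,0,0,0,0,0],[0,0,0,0,0,0],[0,0,0,0,0,0],[0,0,0,0,0,0],[0,0,0,0,0,0],[0,0,0,0,0,0]]]' 0 40
```

```text
[0.61481651 0.19951185 0.045     ]
[ 0.46105535 -0.01616729  0.113     ]
[ 0.51761851 -0.01133287  0.113     ]
[ 0.57151097 -0.01053367  0.167     ]
side cross [0.6168879  0.19358635 0.045     ] knob [ 0.60184173 -0.013837    0.167     ]
time: 13.5
eef_pos: [0.4857, -0.0162, 0.1008]
tool_rot: [[-0.999, -0.051, 0.001], [-0.051, 0.999, -0.0], [-0.001, -0.0, -1.0]]
force: [0.2, -0.6, 0.0]
finger_gap: 1.0
grip_force: 0.0
time: 14.7
eef_pos: [0.4852, -0.016, 0.1005]
tool_rot: [[-0.999, -0.051, 0.0], [-0.051, 0.999, 0.001], [-0.0, 0.001, -1.0]]
force: [-1.8, 2.1, 5.8]
finger_gap: 0.2
grip_force: 41.3
```

```bash
python3 -m handwheel '[[[-0.02,0.2,0,0,0,0],[-0.05,0.4,0,0,0,0],[-0.07,0.6,0,0,0,0],[-0.1,0.8,0,0,0,0],[-0.1,0.8,0,0,0,0],[-0.1,0.8,0,0,0,0],[-0.1,0.8,0,0,0,0],[-0.1,0.8,0,0,0,0],[-0.1,0.8,0,0,0,0],[-0.1,0.8,0,0,0,0],[-0.1,0.8,0,0,0,0],[-0.1,0.8,0,0,0,0]]]'
python3 -c "
from h import *
go(.4997,.1915,.1005)"
```

```text
time: 15.9
eef_pos: [0.492, 0.0659, 0.1005]
tool_rot: [[-0.999, -0.048, 0.001], [-0.048, 0.999, -0.006], [-0.001, -0.006, -1.0]]
force: [-0.3, -5.8, 3.2]
finger_gap: 0.201
grip_force: 40.9
t 15.9 tool cm [-1.37 12.51 -0.07] pos [0.492  0.0659 0.1005] y-axis ang 2.73 z [ 0.0012 -0.0057 -1.    ] F [-0.31 -5.76  3.22] gap 0.201 40.9
```

```bash
python3 -m handwheel '[[[-0.1,0.8,0,0,0,0],[-0.1,0.8,0,0,0,0],[-0.1,0.8,0,0,0,0],[-0.1,0.8,0,0,0,0],[-0.1,0.8,0,0,0,0],[-0.1,0.8,0,0,0,0],[-0.1,0.8,0,0,0,0],[-0.1,0.8,0,0,0,0],[-0.1,0.8,0,0,0,0],[-0.1,0.8,0,0,0,0],[-0.1,0.8,0,0,0,0],[-0.1,0.8,0,0,0,0]]]'
python3 -m handwheel '[[[-0.1,0.8,0,0,0,0],[-0.1,0.8,0,0,0,0],[-0.1,0.6,0,0,0,0],[0,0.4,0,0,0,0],[0,0.2,0,0,0,0],[0,0,0,0,0,0],[0,0,0,0,0,0],[0,0,0,0,0,0]]]'
python3 - <<'E'
from h import *
go(.4997,.1915,.1005)
a=snap('wrist','w3.png'); b=snap('side','s3.png')
cv2.imwrite('pics/ws3.png',np.hstack([cv2.resize(a['color'][:,:,::-1],(400,300)),cv2.resize(b['color'][160:270,290:400,::-1],(400,400))[50:350]]))
E
```

```text
time: 17.1
eef_pos: [0.499, 0.1623, 0.1004]
tool_rot: [[-0.999, -0.047, 0.001], [-0.047, 0.999, -0.006], [-0.001, -0.006, -1.0]]
force: [-0.5, -6.6, 3.7]
finger_gap: 0.202
grip_force: 41.1
time: 17.9
eef_pos: [0.5009, 0.1907, 0.1004]
tool_rot: [[-0.999, -0.048, 0.002], [-0.048, 0.999, -0.005], [-0.002, -0.005, -1.0]]
force: [1.1, -5.2, 2.5]
finger_gap: 0.198
grip_force: 41.0
t 17.9 tool cm [ 0.11  0.09 -0.01] pos [0.5009 0.1907 0.1004] y-axis ang 2.75 z [ 0.0019 -0.0046 -1.    ] F [ 1.09 -5.21  2.47] gap 0.198 41.0
```

View pics/ws3.png

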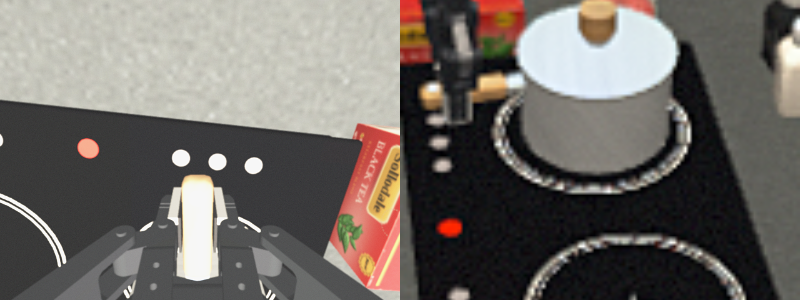

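The side view shows the pan base inside the left ring (wall x 523–670, ring x 494–691) with the lid seated. I'll release, retreat and check.

```bash
python3 -m handwheel '[[[0,0,0,0,0,0],[0,0,0,0,0,0],[0,0,0,0,0,0],[0,0,0,0,0,0],[0,0,0,0,0,0],[0,0,0,0,0,0],[0,0,0,0,0,0],[0,0,0,0,0,0]]]' 1 40
python3 -m handwheel '[[[0,0,-0.5,0,0,0],[0,0,-1,0,0,0],[0,0,-2,0,0,0],[0,0,-2,0,0,0],[0,0,-2.5,0,0,0],[0,0,-2.5,0,0,0],[0,0,-2.5,0,0,0],[0,0,-2,0,0,0],[1,0,-1,0,0,0],[2,0,0,0,0,0],[1,0,0,0,0,0],[0,0,0,0,0,0]]]'
python3 -m handwheel '[[[0,0,0,0,0,0],[0,0,0,0,0,0]]]' >/dev/null
python3 - <<'E'
from h import *
go(.4997,.1915,.1005)
a=snap('wrist','w4.png'); b=snap('side','s4.png')
cv2.imwrite('pics/ws4.png',np.hstack([cv2.resize(a['color'][:,:,::-1],(400,300)),cv2.resize(b['color'][160:270,290:400,::-1],(400,400))[50:350]]))
def ext(x,y,z,r):
    t=np.linspace(0,2*np.pi,90); p=(proj(b,np.c_[x+r*np.cos(t),y+r*np.sin(t),0*t+z])-[290-.36,160-.36])*400/110+[400,-50]
    print(p.min(0).round(),p.max(0).round())
ext(.6155,.1945,.045,.078);ext(.6155,.1945,.045,.055);ext(.6155,.1945,.173-.045+.04-.025,.063)
E
```

```text
time: 18.8
eef_pos: [0.4999, 0.1929, 0.1003]
tool_rot: [[-0.999, -0.051, 0.0], [-0.051, 0.999, 0.0], [-0.0, 0.0, -1.0]]
force: [0.0, 0.2, -0.1]
finger_gap: 0.999
grip_force: 0.0
time: 20.0
eef_pos: [0.458, 0.1907, 0.2602]
tool_rot: [[-0.999, -0.052, -0.001], [-0.052, 0.999, -0.0], [0.001, -0.0, -1.0]]
force: [0.2, 0.5, -0.7]
finger_gap: 0.999
grip_force: 0.0
t 20.2 tool cm [-3.95 -0.13 15.95] pos [0.4602 0.1908 0.26  ] y-axis ang 2.93 z [-1.e-04 -0.e+00 -1.e+00] F [-0.44  0.52  0.15] gap 0.997 0.0
[496.  75.] [687. 193.]
[524.  91.] [659. 175.]
[512. -13.] [675.  80.]
```

View pics/ws4.png

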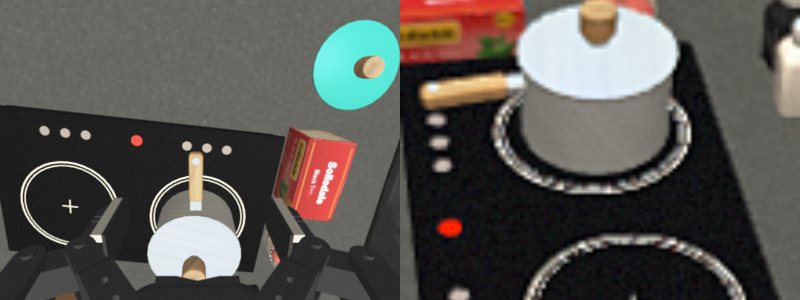

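The pan's base is inside the left ring, within a few mm of its centre by the projected outlines. The lid is seated and the gripper is clear of everything.

```bash
python3 -c "
from h import *
print(order.close_job())"
```

```text
the job is handed in; nothing more can be done
None
```

The lid is seated on the saucepan, and the covered pan was slid to the left ring, where the last picture shows its base inside the ring; the gripper touched nothing else, and I handed the job in at about 20 s.

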